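Tip the last lunch carton down on its tray

ROBOT

A 6-joint arm with a two-finger parallel gripper is mounted at the origin on the work surface. World frame = base frame: x ahead of the robot, y to its left, z up, the work surface at z = 0. Lengths are in m, angles in degrees, forces in N, time in s.
With the tool pointing down it reaches from about 0.25 to 0.725 m from the base axis. Payload 9.7 kg.
Tool frame: the origin (TCP) lies on the centre line of the jaws, within the pads' length; the fingertips stand 14 mm ahead of it and the grasp point (between the pads) lies 5 mm behind it; x points along the fingers, z is the direction in which the jaws open and shut, and the axes are right-handed (so a half turn about x gives the same grasp; the last joint's range is limited). The gripper opens to 85 mm and grips with 20 to 120 N. Pads are 22 mm wide; open, the fingers measure 114 mm over their backs; the gripper's body (76 mm by 85 mm) begins 54 mm behind the grasp point. The pads swing forward as they close: fully open they stand 13 mm farther back than shut.
Start: joints at [-63.942, 4.979, 10.078, 95.1, 0, 90], TCP at [0.242, -0.494, 0.245] pointing down, gripper open.
Joint ranges: [-179.16, 179.16], [-48.56, 103.87], [-65.8, 70.77], [-126.05, 130.52], [-82.76, 87.17], [-180, 180]. Speed limits (degrees/s): [127.2, 127.2, 147.25, 180, 180, 180].

INTERFACE

Orientations are given as a 3x3 rotation matrix whose columns are the frame's x, y, z axes.
In Python, from plant import telemetry, cams, order gives the robot as it stands. The module is installed in compiled form; this text tells all that it offers.
- The arm moves only by the tool servo_tool, never from a script. Its argument "increments" is a list that holds one entry, the list of rows, each a list of 5 numbers: the shift along the tool's x, y, z in mm, then the turn about the tool's x in rad, then the finger opening in mm, from 0 to 85.4. In form: [[[dx, dy, dz, turn, gripper], ...]]. A call has 1 to 20 rows; each row shifts and turns the pose as measured when the row begins, along the tool's axes as they then stand; what a row does not reach is not made up. A row lasts 1/8 s, in which the tool goes at most 62.5 mm and 10.7 degrees, less where a joint would pass 70% of its speed; a pose out of reach is approached as far as the arm can. A call with a gripper value outside its range is refused whole. The fingers move at their own pace and stop on an object; "force" is the grip in N (left out, the last holds). Time passes only in rows, so rows that do not move let the fingers close. It gives the time, the measured TCP pose, the force and the opening at its end, in the units of the state.
- telemetry.get_obs(): the state, without advancing time (a new reading comes with each control period).
- cams.read_camera(name): name is "side" or "top" or "wrist"; returns (picture, depth): 420x560x3 uint8, red, green, blue; 420x560 float32, m along the optical axis (not along the pixel's ray), 0 where there is no reading.
- cams.get_calibration(name): a dict with "camera_matrix" (3x3 intrinsics, pixels), "camera_from_world" (4x4, takes a point from world to camera coordinates); the wrist camera has in their place "mount" (4x4, takes a point from camera to tool coordinates, whose origin is the TCP and whose axes are the tool frame's). Camera axes: x right, y down, z forward; pixel columns grow to the right and rows downward; lengths in m; the calibration is good to about 2 mm. The wrist camera is an equidistant fisheye: a pixel r from the principal point sees the ray r / f radians off the axis. A picture is of the moment at which its call begins: read the wrist's pose just before it. get_calibration takes no time and is no camera call.
- order.hand_in(): hands the job in, once; it reports no verdict.
The state is a dict: "t": time; "q": joint angles; "qvel": joint speeds; "joint_efforts": joint torques, N m; "tool_pos": TCP position; "tcp_rot": TCP orientation; "ft_force": force on the tool from outside, world axes, zero at the start; "torque": the same for the moment, N m; "width": finger opening in m.
Only numpy, scipy, OpenCV 4.12 (cv2) and the standard library are available. Lean on these libraries where they do the work, as an engineer would, in place of code of your own. Each camera call takes 0.05 s, during which the arm holds its last target. There are 200 camera calls.

TASK

Get the lunch tray ready for its low rack slot: one carton still stands on end. Tip it over with the fingertips, away from the robot, so that it drops flat onto the black mat it stands on, then push it along until it lies straight on that mat with its end snug against the tray's far rim, like the other two. Do not pick it up or pinch it, and leave the other cartons, the sauce pots and everything around the tray where they are.

Things in the scene. Friction and masses are not known exactly. Their poses are not given: they have to be found in the camera images.
- carton: Standing kraft lunch carton, a box 55 mm deep (x), 90 wide (y), 185 high (z), 0.22 to 0.45 kg, evenly filled. Origin: centre of its underside; x points along its mat to the far rim, within 0.1 rad. Stands near the mat's centre line. About 1 N near the top tips it; it falls by itself once the top has leaned some 55 mm. Pushed low it slides. Tipped right, it lies on its +x face, z to the far rim.
- carton_foot (a point): Middle of the bottom edge that the carton tips over, at (27.5, 0, 0) mm in the carton's frame. When it lies tipped this is the lower edge of its near end.
- carton_head (a point): Middle of the top edge above carton_foot, at (27.5, 0, 185) mm in the carton's frame. When it lies tipped this is the lower edge of the end that faces the far rim.
- mat: Black rubber non-slip mat under the standing carton, fixed: 290 mm long (x), 114 wide (y), 2 thick. Origin: centre of its underside, on the tray floor; x runs along it to the far rim, within 0.2 rad of world +x. Two mats like it, each with a lying carton, share the tray, 144 mm from centre line to centre line; this one may be the left, middle or right.
- tray: Aluminium sheet pan, fixed. Origin: centre of its underside; x points to the far rim, along the mats. Inside 310 mm (x) by 440 mm (y), floor 3 mm over the counter, upright walls 25 mm high. Far wall's inner face at x = 155 mm, near wall's at x = -155 mm; walls 10 mm thick with their rolled edge.
- flat_b: A carton of the same size that already lies flat on its own mat: 185 mm long (x), 90 wide (y), 55 high, its far end 2 to 4 mm from the far rim. Origin: centre of its underside. Leave alone.
- flat_c: The other lying carton, the same. To be left alone.
- pot_a: Lidded black sauce pot, 32 mm across, 32 mm high, standing on the tray floor in the gap between two mats, in the near half of the tray. Origin: centre of its underside. To be left alone.
- pot_b: The other sauce pot, the same, in the gap between the other two mats. To be left alone.
- jam_jar: Jam jar, 68 mm across, 85 mm high, on the counter right of the tray. Origin: centre of its underside. To be left alone.
- squeeze: White squeeze bottle with a pointed black cap, 56 mm across, 185 mm high, on the counter right of the tray. Origin: centre of its underside. To be left alone.
- spoon: Serving spoon lying on the counter left of the tray, some 0.2 m long. To be left alone.
There are look-alikes about, which are no part of the job. Leave any red look-alike of the carton alone.

How it is judged (in metres and radians):
On the way:
1. the carton has been tipped over and lies flat in the tray, window panel up (angle between carton's own z axis and vertical between 1.5 and 1.64 rad and height (world z) of each of carton_foot, carton_head below 0.012 m), for 0.1 s.
At the end, for the whole second after the job is handed in: The carton lies at rest flat on the +x face it was tipped onto, its whole width on its own mat (middle of both ends within 14 mm of the mat's centre line), its far end within 8 mm of the tray's far rim (all of step 1 and y of carton_foot in the frame of mat between -0.014 and 0.014 m and y of carton_head in the frame of mat between -0.014 and 0.014 m and x of carton_head in the frame of tray above 0.147 m and linear speed of carton below 0.01 m/s and angular speed of carton below 0.1 rad/s); the robot touches nothing.
It fails at once if the carton is lifted off the tray or mat (the bottom edge it tips over rises more than 30 mm) (height (world z) of carton_foot above 0.035 m).
It fails at once if the carton is taken between the fingers (x of the grasp point in the frame of carton between -0.019 and 0.019 m and y of the grasp point in the frame of carton between -0.04 and 0.04 m and z of the grasp point in the frame of carton between 0.01 and 0.18 m).
It fails at once if a carton that already lies flat is moved more than 12 mm (distance of any of flat_b, flat_c from where it was at the start of the episode above 0.012 m).
It fails at once if a sauce pot is moved more than 12 mm (distance of any of pot_a, pot_b from where it was at the start of the episode above 0.012 m).
It fails at once if the jam jar, squeeze bottle or spoon is moved more than 20 mm (distance of any of jam_jar, squeeze, spoon from where it was at the start of the episode above 0.02 m).
It also fails if it takes over 42 s, if anything falls off the work surface, if the arm or the gripper's body presses on something with over 40 N, if the wrist force passes 120 N, or if a joint passes its speed limit or range.

## Working session

There is one attempt and no reset: what is moved stays moved. The work goes in short steps, Python scripts to look and compute and a tool call to move; the robot and the scene stay as the last step left them, time stands still between calls to the robot, and variables do not carry over. Pictures are saved under pics/ and viewed, about 8 in all and at most 12, crops included, and the job is handed in when it is done.

Besides the shell and the picture viewer there is one more tool, called after "Call:" as name(argument=value, ...) on one line, values as JSON. servo_tool: Moves the arm, as the interface text tells. Its arguments: {"type":"object","properties":{"increments":{"type":"array","items":{"type":"array","items":{"type":"array","items":{"type":"number"}}}},"force":{"type":"number"}},"required":["increments"]}

```bash
mkdir -p pics; python3 - <<'E'
from plant import telemetry, cams
import cv2, numpy as np
o=telemetry.get_obs(); print(o)
ims=[]
for n in("side","top"):
    p,d=cams.read_camera(n); np.savez(n,p=p,d=d); c=cams.get_calibration(n); print(n,c)
    cv2.imwrite(f"pics/{n}0.png",p[:,:,::-1])
E
```

```text
{'t': 0.0, 'q': array([-6.39407137e+01,  5.00907782e+00,  1.00337184e+01,  9.50993528e+01,
        1.75467010e-03,  8.99974577e+01]), 'qvel': array([ 0.08905218,  0.073236  , -0.02402428, -0.03218641, -0.00526018,
       -0.03324556]), 'joint_efforts': array([ 6.28966677e-05, -5.20388997e+01,  4.64803970e+01,  1.64070376e-02,
        4.70810608e-05, -1.43430697e-05]), 'tool_pos': array([ 0.24152782, -0.49388877,  0.24459587]), 'tcp_rot': array([[-5.45325265e-04,  8.98320488e-01,  4.39340418e-01],
       [ 1.18486489e-03,  4.39340756e-01, -8.98319707e-01],
       [-9.99999149e-01,  3.06826043e-05, -1.30397202e-03]]), 'ft_force': array([ 0.3069981 , -0.45981018,  0.09333037]), 'torque': array([ 0.02397925,  0.06513748, -0.01936919]), 'width': 0.08569636096762828}
side {'camera_matrix': array([[411.84128767,   0.        , 272.4929533 ],
       [  0.        , 411.84128767, 209.66283441],
       [  0.        ,   0.        ,   1.        ]]), 'camera_from_world': array([[-0.99394554, -0.10946112, -0.00951477,  0.53347505],
       [-0.05353397,  0.55808499, -0.82805511,  0.12082916],
       [ 0.09594989, -0.82253231, -0.56056597,  1.03845541],
       [ 0.        ,  0.        ,  0.        ,  1.        ]])}
top {'camera_matrix': array([[490.3583166 ,   0.        , 283.08462087],
       [  0.        , 490.3583166 , 199.95446556],
       [  0.        ,   0.        ,   1.        ]]), 'camera_from_world': array([[ 2.36792776e-02, -9.99612664e-01, -1.46223589e-02,
        -2.57485032e-04],
       [-9.93995387e-01, -2.19782054e-02, -1.07192023e-01,
         5.33136848e-01],
       [ 1.06829130e-01,  1.70727870e-02, -9.94130805e-01,
         1.38960757e+00],
       [ 0.00000000e+00,  0.00000000e+00,  0.00000000e+00,
         1.00000000e+00]])}
```

View pics/top0.png

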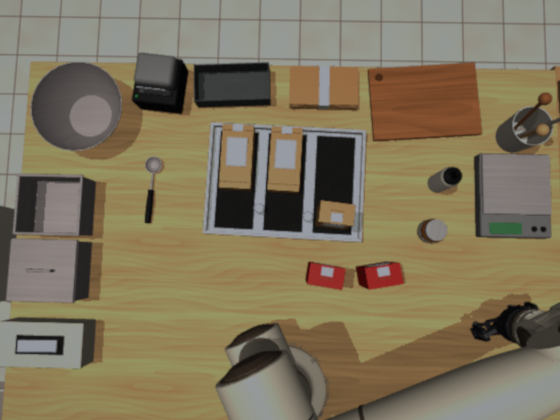

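View pics/side0.png

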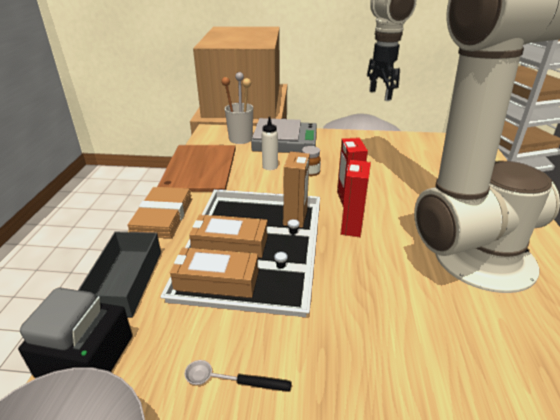

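The top view shows the standing carton at about (337,213) on the right mat. The lying cartons are at (237,155) and (285,160), the pots at (259,209) and (308,216), and the red look-alikes at (327,275) and (381,274). The side view agrees.

```bash
cat > h.py <<'E'
import numpy as np, cv2
from plant import telemetry, cams
def cloud(n,p=None,d=None):
    if p is None: p,d=cams.read_camera(n)
    c=cams.get_calibration(n); K=c["camera_matrix"]; T=np.linalg.inv(c["camera_from_world"])
    v,u=np.indices(d.shape); P=np.stack([(u-K[0,2])/K[0,0]*d,(v-K[1,2])/K[1,1]*d,d],-1)
    W=P@T[:3,:3].T+T[:3,3]; W[d==0]=np.nan
    return p,W
def rect(m,W):
    P=W[m][:,:2].astype(np.float32); return cv2.minAreaRect(P*1000), len(P)
E
python3 - <<'E'
from h import *
for n in("top","side"):
    z=np.load(n+".npz"); p,W=cloud(n,z['p'],z['d']); X,Y,Z=W[...,0],W[...,1],W[...,2]
    hsv=cv2.cvtColor(p,cv2.COLOR_RGB2HSV)
    box=(X>.38)&(X<.8)&(Y>-.25)&(Y<.3)
    top=box&(Z>.17)&(Z<.21)&(Y>-.2)&(Y<0)
    print(n,"top",rect(top,W),np.median(Z[top]),np.median(W[top],0))
    nn,l,s,c=cv2.connectedComponentsWithStats((box&(Z>.045)&(Z<.07)).astype(np.uint8))
    for i in range(1,nn):
        if s[i,4]>150: m=l==i; print("flat",rect(m,W),np.median(Z[m]))
    dark=box&(hsv[...,2]<60)&(Z<.015)&(Z>-.01)
    nn,l,s,c=cv2.connectedComponentsWithStats(dark.astype(np.uint8))
    for i in range(1,nn):
        if s[i,4]>150: m=l==i; print("mat",rect(m,W),np.median(Z[m]),s[i])
    wall=box&(Z>.018)&(Z<.034)&(hsv[...,1]<60)
    k=cv2.connectedComponentsWithStats(wall.astype(np.uint8)); i=1+np.argmax(k[2][1:,4]); print("wall",rect(k[1]==i,W),np.median(Z[k[1]==i]))
    red=((hsv[...,0]<6)|(hsv[...,0]>174))&(hsv[...,1]>180)&(Z>.02)&(X<.5)&(Y>-.25)&(Y<.1)
    P=W[red]; print("red",P.min(0),P.max(0))
    m=(Y<-.17)&(Y>-.35)&(X>.4)&(X<.7)&(Z>.03)
    nn,l,s,c=cv2.connectedComponentsWithStats(m.astype(np.uint8))
    for i in range(1,nn):
        if s[i,4]>60: q=W[l==i]; print("side objs",q.min(0).round(3),q.max(0).round(3))
E
```

```text
top top (((486.5698547363281, -129.45506286621094), (90.28409576416016, 56.4821891784668), 83.92807006835938), 791) 0.19121261386743482 [ 0.48589227 -0.1289879   0.19121261]
flat (((655.61767578125, 147.825927734375), (90.94075012207031, 186.65614318847656), 88.65032958984375), 2040) 0.06124962031338799
flat (((650.8135986328125, 8.084136962890625), (90.50537872314453, 186.5972900390625), 87.65833282470703), 2027) 0.0614150486977183
mat (((593.64306640625, 152.41969299316406), (110.8279800415039, 285.23419189453125), 87.9703140258789), 1602) 0.0059267135191516385 [ 215  133   43   96 1602]
mat (((589.9976806640625, 9.011161804199219), (111.08740234375, 287.39007568359375), 88.04850769042969), 1666) 0.006138594140824072 [ 264  135   42   97 1666]
mat (((585.270263671875, -135.09527587890625), (110.72005462646484, 287.12677001953125), 88.0846176147461), 2720) 0.0061849310253201395 [ 313  136   42   98 2720]
wall (((590.9413452148438, 7.8684234619140625), (459.493408203125, 329.45233154296875), 88.13744354248047), 1553) 0.026097319922807838
red [ 0.29625544 -0.24993494  0.02141818] [ 0.
[... 612 characters left out ...]
t (((614.2500610351562, -134.70933532714844), (107.56160736083984, 223.4860382080078), 87.72126007080078), 1030) 0.0035616884895558476 [ 213  202   75   25 1030]
mat (((506.0436706542969, 6.788860321044922), (121.23509979248047, 118.49760437011719), 88.73960876464844), 1008) 0.0038345074857161765 [ 258  230   50   33 1008]
mat (((593.0848388671875, 153.91964721679688), (109.86463165283203, 284.508056640625), 87.69865417480469), 1788) 0.003747446945384536 [ 176  269  128   37 1788]
wall (((588.8645629882812, 10.792831420898438), (461.4547424316406, 328.86688232421875), 88.06605529785156), 1279) 0.02360719710081305
red [ 0.29528496 -0.24966071  0.02004066] [ 0.3585876  -0.05151104  0.18698954]
```

Carton top is at about (485.5, -128.3) mm with yaw -6.1°. Mat and tray yaw is about -1.8°, with the mat's centre at (585, -135). I'll move behind the carton, keeping above the red cartons, with the jaw axis along the carton's width.

Call:
servo_tool(increments=[[[-5,0,0,0.14,50],[-5,0,0,0.14,50],[-5,0,0,0.14,50],[-5,0,0,0.14,50],[0,14,-39,0,50],[0,14,-39,0,50],[0,14,-39,0,50],[0,14,-39,0,50],[0,14,-39,0,50],[0,14,-39,0,50],[0,14,-39,0,50],[0,14,-39,0,50],[0,14,-39,0,50],[0,0,0,0,50]]])

```text
t: 1.85
tool_pos: [0.4136, -0.1503, 0.2609]
tcp_rot: [[-0.006, 0.992, -0.126], [0.009, -0.126, -0.992], [-1.0, -0.007, -0.008]]
ft_force: [-0.1, -0.2, 0.6]
width: 0.0505
```

Call:
servo_tool(increments=[[[0,-2,-15,-0.02,50],[0,-2,-15,0,50],[20,0,0,0,50],[20,0,0,0,50],[20,0,0,0,50],[20,0,0,0,50],[0,0,0,0,50]]])

```text
t: 2.72
tool_pos: [0.4106, -0.1171, 0.1793]
tcp_rot: [[-0.006, 0.994, -0.109], [0.009, -0.109, -0.994], [-1.0, -0.007, -0.008]]
ft_force: [-0.2, -0.8, 0.2]
width: 0.05
```

```bash
python3 - <<'E'
from h import *
o=telemetry.get_obs(); print(o['tool_pos'],o['q'],o['ft_force'])
p,W=cloud("side"); cv2.imwrite("pics/side1.png",cv2.resize(p[80:300,180:460,::-1],None,fx=2.5,fy=2.5))
E
```

```text
[ 0.41062679 -0.11705517  0.1792776 ] [-16.16349952 -12.2602043  -13.5912559   89.12543382   0.39787417
 170.08373122] [-0.21638577 -0.77450253  0.16573031]
```

View pics/side1.png

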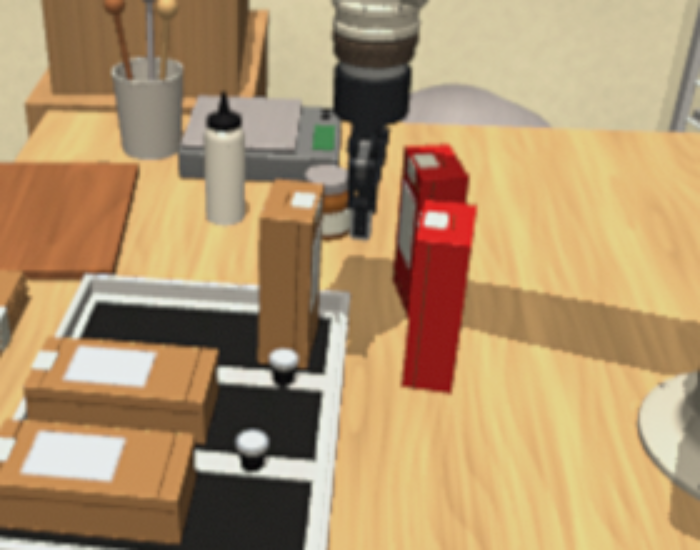

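Image shows the fingers (365,200) behind the upper part of the carton (290,220), clear of the red cartons.

Call:
servo_tool(increments=[[[0,8,3,0,50],[0,8,0,0,50],[0,8,0,0,50],[0,5,0,0,50],[0,5,0,0,50],[0,5,0,0,50],[0,5,0,0,50],[0,5,0,0,50],[0,5,0,0,50],[0,5,0,0,50]]])

```text
t: 4.03
tool_pos: [0.4743, -0.1275, 0.1826]
tcp_rot: [[-0.001, 0.994, -0.109], [0.008, -0.109, -0.994], [-1.0, -0.002, -0.007]]
ft_force: [-0.4, 0.3, 1.0]
width: 0.05
```

```bash
python3 - <<'E'
from h import *
o=telemetry.get_obs(); print(o['tool_pos'],o['ft_force'])
p,W=cloud("side"); cv2.imwrite("pics/side2.png",cv2.resize(p[80:300,180:460,::-1],None,fx=2.5,fy=2.5))
E
```

```text
[ 0.47434294 -0.12750653  0.18263977] [-0.42748735  0.29913201  1.03220204]
```

View pics/side2.png

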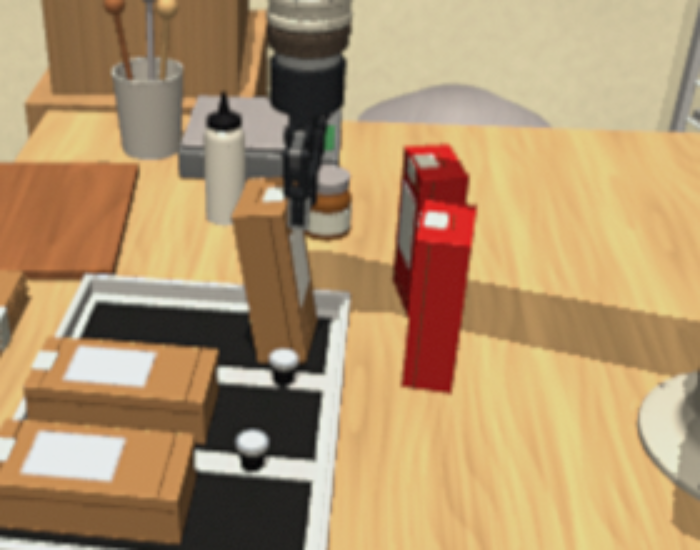

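The carton is tipping straight about its far bottom edge. I'll keep pushing until it falls.

Call:
servo_tool(increments=[[[0,5,0,0,50],[0,5,0,0,50],[0,5,0,0,50],[0,5,0,0,50],[0,5,0,0,50],[0,5,0,0,50],[0,5,0,0,50],[0,0,0,0,50],[0,0,0,0,50],[0,0,0,0,50],[0,0,0,0,50]]])

```text
t: 5.45
tool_pos: [0.5121, -0.1317, 0.1823]
tcp_rot: [[-0.001, 0.994, -0.109], [0.008, -0.109, -0.994], [-1.0, -0.002, -0.007]]
ft_force: [-0.0, 0.1, -0.6]
width: 0.05
```

```bash
python3 - <<'E'
from h import *
o=telemetry.get_obs(); print(o['tool_pos'],o['ft_force'])
p,W=cloud("side"); cv2.imwrite("pics/side3.png",cv2.resize(p[80:300,180:460,::-1],None,fx=2.5,fy=2.5))
E
```

```text
[ 0.5120579  -0.13166048  0.18231388] [-0.01749481  0.10993209 -0.63858668]
```

View pics/side3.png

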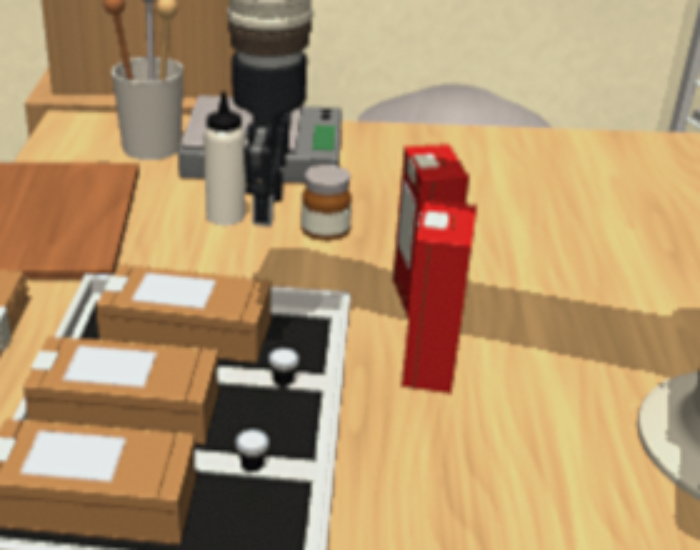

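It lies flat, window up, short of the far rim. I'll back off, then measure.

Call:
servo_tool(increments=[[[0,-15,0,-0.04,50],[0,-15,0,-0.035,50],[0,-15,0,0,50],[0,-15,0,0,50],[0,0,0,0,50]]])

```text
t: 6.12
tool_pos: [0.4497, -0.1279, 0.1826]
tcp_rot: [[-0.001, 0.999, -0.034], [0.007, -0.034, -0.999], [-1.0, -0.001, -0.007]]
ft_force: [0.4, -0.1, 0.6]
width: 0.0502
```

```bash
cat > m.py <<'E'
from h import *
o=telemetry.get_obs(); print(o['t'],o['tool_pos'].round(4),o['ft_force'].round(2))
for n in("top","side"):
    p,W=cloud(n); X,Y,Z=W[...,0],W[...,1],W[...,2]
    off=np.array([0,0]) 
    k=cv2.connectedComponentsWithStats(((X>.46)&(X<.8)&(Y>-.2)&(Y<.22)&(Z>.048)&(Z<.07)).astype(np.uint8))
    hsv=cv2.cvtColor(p,cv2.COLOR_RGB2HSV)
    wall=(X>.41)&(X<.8)&(Y>-.25)&(Y<.27)&(Z>.018)&(Z<.034)&(hsv[...,1]<60)
    kw=cv2.connectedComponentsWithStats(wall.astype(np.uint8)); i=1+np.argmax(kw[2][1:,4]); w=rect(kw[1]==i,W)[0]
    print(n,"tray",w)
    a=np.deg2rad(-1.8); R=np.array([[np.cos(a),np.sin(a)],[-np.sin(a),np.cos(a)]])
    for i in range(1,len(k[2])):
        if k[2][i,4]>200:
            (c,s,g),N=rect(k[1]==i,W); 
            if s[0]>s[1]: s=s[::-1]; g-=90
            yaw=np.deg2rad(g-90); ax=np.array([np.cos(yaw),np.sin(yaw)])
            c=np.array(c); T=np.array([590.5,8.5]) if n=="top" else np.array([589,10.8])
            print(N,"c",c.round(1),np.round(s,1),"yaw",round(g-90,2),"tray-frame foot",(R@(c-92.5*ax-T)).round(1),"head",(R@(c+92.5*ax-T)).round(1))
E
python3 m.py
```

```text
6.125 [ 0.4497 -0.1279  0.1826] [ 0.37 -0.07  0.59]
top tray ((592.600341796875, 66.74579620361328), (341.79010009765625, 329.1811828613281), 88.17974853515625)
2028 c [655.5 147.9] [ 91.1 186.2] yaw -1.38 tray-frame foot [-31.9 140.6] head [153.1 142. ]
2029 c [651.4   8.1] [ 90.5 186.9] yaw -2.26 tray-frame foot [-31.7   2.2] head [153.3   0.8]
1458 c [ 609.3 -142.3] [ 90.6 186.2] yaw -6.19 tray-frame foot [ -68.8 -143. ] head [ 115.7 -157.2]
side tray ((588.9139404296875, 11.742431640625), (459.0044250488281, 328.79412841796875), 88.09152221679688)
1281 c [ 605.3 -140. ] [ 98.3 187.5] yaw -7.59 tray-frame foot [ -71.  -140.9] head [ 113.  -159.6]
1736 c [649.2  10.9] [ 95.3 186.3] yaw -2.1 tray-frame foot [-32.3   2.5] head [152.7   1.5]
2397 c [654.  149.8] [ 95.  186.2] yaw -1.7 tray-frame foot [-31.9 140.8] head [153.1 141.1]
```

Side nudge at the head first, to square it, then a push from behind. I'll close the fingers and go to the right of the carton's far part.

Call:
servo_tool(increments=[[[0,35,16,0,0],[0,35,16,0,0],[0,35,16,0,0],[0,35,16,0,0],[0,35,16,0,0],[0,30,14,0,0],[0,0,0,0,0]]])

```text
t: 7.1
tool_pos: [0.6616, -0.2321, 0.1784]
tcp_rot: [[-0.0, 0.999, -0.034], [0.008, -0.034, -0.999], [-1.0, -0.001, -0.008]]
ft_force: [0.3, 0.8, -0.4]
width: -0.0
```

Call:
servo_tool(increments=[[[30,-4,0,0,0],[30,-4,0,0,0],[30,0,0,0,0],[20,0,0,0,0],[13,0,0,0,0],[0,0,0,0,0]]])

```text
t: 7.85
tool_pos: [0.6523, -0.229, 0.0521]
tcp_rot: [[0.0, 0.999, -0.034], [0.008, -0.034, -0.999], [-1.0, -0.0, -0.008]]
ft_force: [0.3, 0.0, -1.1]
width: -0.0001
```

```bash
python3 - <<'E'
from h import *
o=telemetry.get_obs(); print(o['tool_pos'],o['ft_force'])
p,W=cloud("side"); a=cv2.resize(p[80:300,180:360,::-1],None,fx=2.2,fy=2.2)
p,W=cloud("top"); b=cv2.resize(p[110:250,260:400,::-1],(396,396)); b=cv2.copyMakeBorder(b,0,a.shape[0]-396,0,0,0)
cv2.imwrite("pics/both4.png",np.hstack([a,b]))
E
```

```text
[ 0.65230134 -0.229037    0.0520615 ] [ 0.31514929  0.01641506 -1.10940967]
```

View pics/both4.png

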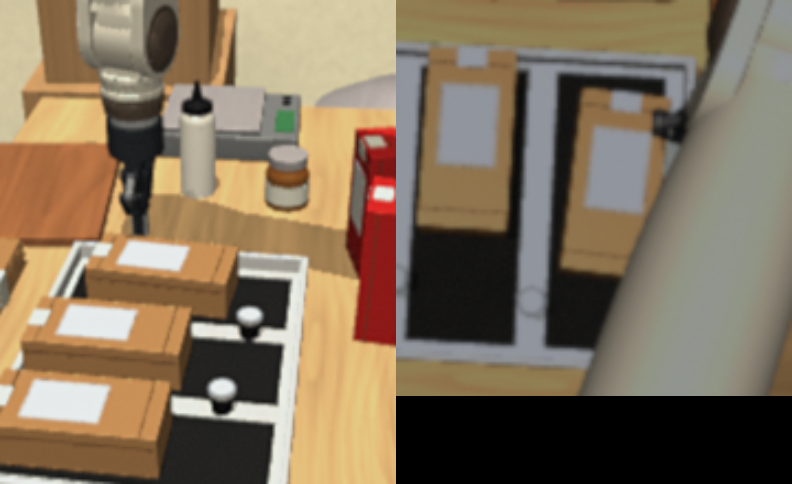

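Image: the closed fingertips (left panel 140,225; right panel 668,122) stand just right of the carton's far end, above the rim. Now the nudge to +y.

Call:
servo_tool(increments=[[[0,0,-8,0,0],[0,0,-6,0,0],[0,0,-4,0,0],[0,0,-3,0,0],[0,0,-3,0,0],[0,0,-3,0,0],[0,0,0,0,0]]])

```text
t: 8.82
tool_pos: [0.6556, -0.2009, 0.0568]
tcp_rot: [[0.006, 0.999, -0.034], [0.006, -0.034, -0.999], [-1.0, 0.006, -0.006]]
ft_force: [-0.8, -0.4, 0.5]
width: -0.0001
```

```bash
python3 m.py
```

```text
8.825 [ 0.6556 -0.2009  0.0568] [-0.85 -0.43  0.51]
top tray ((592.435302734375, 69.34288024902344), (336.86163330078125, 328.5379943847656), 88.10364532470703)
2035 c [655.3 147.7] [ 91.2 185.9] yaw -1.31 tray-frame foot [-32.1 140.4] head [152.9 142. ]
2023 c [651.2   8.2] [ 90.2 186.3] yaw -2.07 tray-frame foot [-31.8   2. ] head [153.2   1.2]
1264 c [ 608.6 -132.5] [ 78.2 186.5] yaw -4.53 tray-frame foot [ -69.9 -135.9] head [ 114.9 -144.8]
side tray ((588.922119140625, 9.771697998046875), (463.43414306640625, 329.3428955078125), 88.01832580566406)
1325 c [ 605.  -141.5] [107.3 186.6] yaw -5.62 tray-frame foot [ -71.5 -145.6] head [ 113.  -157.9]
1720 c [649.4  11.1] [ 93.9 186.6] yaw -1.95 tray-frame foot [-32.1   2.4] head [152.9   1.9]
2398 c [653.6 150.3] [ 94.4 185.7] yaw -1.44 tray-frame foot [-32.3 140.9] head [152.7 142.1]
```

Call:
servo_tool(increments=[[[2,0,-3,0,0],[2,0,-3,0,0],[0,0,0,0,0]]])

```text
t: 9.3
tool_pos: [0.6561, -0.1958, 0.0533]
tcp_rot: [[0.008, 0.999, -0.035], [0.004, -0.035, -0.999], [-1.0, 0.008, -0.004]]
ft_force: [0.1, -0.5, -0.3]
width: 0.0
```

```bash
python3 m.py
```

```text
9.3 [ 0.6561 -0.1958  0.0533] [ 0.1  -0.46 -0.34]
top tray ((592.81982421875, 71.96807861328125), (331.0296325683594, 329.1743469238281), 88.19263458251953)
2032 c [655.1 147.5] [ 91.1 185.8] yaw -1.94 tray-frame foot [-32.3 141.2] head [152.7 140.7]
2024 c [650.9   8.2] [ 90.1 186.3] yaw -2.3 tray-frame foot [-32.1   2.4] head [152.9   0.8]
1187 c [ 608.2 -125.9] [ 76.9 188.5] yaw -5.43 tray-frame foot [ -70.4 -128. ] head [ 114.2 -139.7]
side tray ((588.8316650390625, 10.89178466796875), (461.35357666015625, 328.70574951171875), 88.08841705322266)
1326 c [ 604.8 -138.7] [106.3 185.2] yaw -2.97 tray-frame foot [ -72. -147.] head [ 112.9 -150.8]
1726 c [649.3  10.6] [ 95.  186.4] yaw -2.04 tray-frame foot [-32.3   2.1] head [152.7   1.3]
2400 c [653.5 150.3] [ 94.9 185.6] yaw -1.78 tray-frame foot [-32.4 141.4] head [152.6 141.5]
```

Call:
servo_tool(increments=[[[0,0,12,0,0],[0,0,12,0,0],[-30,0,0,0,0],[-30,0,0,0,0],[-20,-30,-5,0,50],[0,-37,-9,0,50],[0,-37,-9,0,50],[0,-37,-9,0,50],[0,-37,-5,0,50],[0,0,0,0,50]]])

```text
t: 10.65
tool_pos: [0.4714, -0.1825, 0.1328]
tcp_rot: [[0.004, 0.999, -0.038], [0.007, -0.038, -0.999], [-1.0, 0.004, -0.007]]
ft_force: [-0.4, 0.2, 0.7]
width: 0.0498
```

```bash
python3 m.py
```

```text
10.65 [ 0.4714 -0.1825  0.1328] [-0.4   0.19  0.65]
top tray ((591.9592895507812, 36.695098876953125), (402.7973937988281, 329.82415771484375), 88.13816833496094)
2031 c [655.6 147.8] [ 91.3 187.2] yaw -1.56 tray-frame foot [-31.8 140.9] head [153.2 141.7]
2028 c [651.6   8.1] [ 90.5 187. ] yaw -2.28 tray-frame foot [-31.4   2.3] head [153.6   0.7]
2073 c [ 607.6 -135.9] [ 91.5 186.2] yaw -2.59 tray-frame foot [ -70.8 -142.5] head [ 114.2 -145.1]
side tray ((588.97509765625, 9.460464477539062), (463.5598449707031, 329.0335998535156), 88.09883880615234)
1300 c [ 605.2 -133.2] [ 95.8 185.7] yaw -1.78 tray-frame foot [ -71.8 -143.5] head [ 113.2 -143.4]
1730 c [649.3  10.5] [ 95.6 186.1] yaw -2.67 tray-frame foot [-32.2   3. ] head [152.8   0.2]
2390 c [653.9 149.4] [ 94.8 186.2] yaw -1.6 tray-frame foot [-32.  140.3] head [153.  140.9]
```

The carton is now square and centred: the ends are at tray y of about -143 to -145, and the mat line is at -144. Next I go down behind it and push.

Call:
servo_tool(increments=[[[0,0,-25,-0.005,50],[0,0,-24,0,50],[30,0,0,0,50],[30,0,0,0,50],[25,0,0,0,50],[5,0,0,0,50],[0,0,0,0,50]]])

```text
t: 11.62
tool_pos: [0.4831, -0.1343, 0.041]
tcp_rot: [[0.008, 0.999, -0.033], [0.007, -0.033, -0.999], [-1.0, 0.008, -0.007]]
ft_force: [0.3, -0.2, -0.3]
width: 0.0499
```

Call:
servo_tool(increments=[[[0,6,0,0,50],[0,6,0,0,50],[0,5,0,0,50],[0,4,0,0,50],[0,4,0,0,50],[0,4,0,0,50],[0,4,0,0,50],[0,4,0,0,50],[0,4,0,0,50],[0,4,0,0,50],[0,0,0,0,50]]])

```text
t: 13.0
tool_pos: [0.5323, -0.1364, 0.0438]
tcp_rot: [[0.01, 0.999, -0.033], [0.006, -0.033, -0.999], [-1.0, 0.009, -0.006]]
ft_force: [-0.5, 0.1, -0.8]
width: 0.0497
```

```bash
python3 m.py
```

```text
13.0 [ 0.5323 -0.1364  0.0438] [-0.49  0.14 -0.79]
top tray ((593.0442504882812, 81.02464294433594), (314.1238708496094, 329.4441833496094), 88.18513488769531)
2035 c [655.8 147.7] [ 90.8 187.1] yaw -1.37 tray-frame foot [-31.6 140.4] head [153.4 141.8]
2023 c [651.3   8.1] [ 90.4 187. ] yaw -2.12 tray-frame foot [-31.7   2.1] head [153.3   1. ]
914 c [ 638.6 -135.6] [ 91.1 183.7] yaw -2.06 tray-frame foot [ -39.9 -142.1] head [ 145.1 -143. ]
side tray ((588.7385864257812, 10.037612915039062), (461.7497863769531, 328.5419616699219), 88.08903503417969)
1282 c [ 624.4 -132.1] [ 96.6 208.2] yaw -2.38 tray-frame foot [ -52.6 -140.8] head [ 132.3 -142.7]
1729 c [649.2  10.9] [ 95.9 186.2] yaw -2.17 tray-frame foot [-32.3   2.5] head [152.7   1.4]
2395 c [653.6 149.6] [ 95.2 185.6] yaw -1.83 tray-frame foot [-32.3 140.8] head [152.7 140.7]
```

Call:
servo_tool(increments=[[[1,3,0,0,50],[1,3,0,0,50],[0,2,0,0,50],[0,1,0,0,50]]])

```text
t: 13.6
tool_pos: [0.5408, -0.1367, 0.0422]
tcp_rot: [[0.008, 0.999, -0.034], [0.006, -0.034, -0.999], [-1.0, 0.008, -0.006]]
ft_force: [-4.4, 1.0, 3.7]
width: 0.0502
```

```bash
python3 m.py | grep -v tray\ 
```

```text
13.6 [ 0.5408 -0.1367  0.0422] [-4.35  1.01  3.68]
2027 c [655.1 147.7] [ 90.8 185.6] yaw -1.57 tray-frame foot [-32.3 140.8] head [152.7 141.6]
2025 c [651.1   8.1] [ 90.5 186.5] yaw -2.24 tray-frame foot [-31.9   2.2] head [153.1   0.8]
880 c [ 647.  -135.8] [ 90.1 182.3] yaw -1.87 tray-frame foot [ -31.5 -142.3] head [ 153.5 -142.6]
1261 c [ 632.7 -135.1] [100.1 208.1] yaw -2.39 tray-frame foot [ -44.3 -143.5] head [ 140.7 -145.4]
1725 c [648.8  10.6] [ 97.  185.3] yaw -2.39 tray-frame foot [-32.7   2.6] head [152.3   0.7]
2383 c [653.8 150.3] [ 93.9 185.9] yaw -1.64 tray-frame foot [-32.1 141.2] head [152.9 141.7]
```

Call:
servo_tool(increments=[[[0,2,0,0,50],[0,1,0,0,50]]])

```text
t: 13.95
tool_pos: [0.544, -0.1368, 0.0422]
tcp_rot: [[0.008, 0.999, -0.034], [0.006, -0.034, -0.999], [-1.0, 0.008, -0.006]]
ft_force: [-3.8, 0.1, 2.6]
width: 0.05
```

Call:
servo_tool(increments=[[[0,-6,0,0,50],[0,-12,0,0,50],[0,-15,0,0,50],[-20,0,0,0,50],[-30,0,0,0,50],[-30,-15,20,0,50],[-30,-15,30,0,50],[0,-15,30,0,50],[0,0,0,0,50]]])

```text
t: 15.08
tool_pos: [0.4564, -0.2161, 0.1543]
tcp_rot: [[0.013, 0.999, -0.032], [0.005, -0.032, -0.999], [-1.0, 0.013, -0.005]]
ft_force: [1.0, 0.9, -0.4]
width: 0.0502
```

```bash
python3 m.py | grep -v tray\ ; python3 - <<'E'
from h import *
p,W=cloud("top"); cv2.imwrite("pics/top5.png",cv2.resize(p[110:300,190:470,::-1],None,fx=2.8,fy=2.8))
E
```

```text
15.075 [ 0.4564 -0.2161  0.1543] [ 1.01  0.86 -0.36]
2031 c [655.2 147.8] [ 91.3 186. ] yaw -1.57 tray-frame foot [-32.2 140.9] head [152.8 141.7]
2025 c [651.2   8.1] [ 90.5 186.6] yaw -2.26 tray-frame foot [-31.8   2.2] head [153.2   0.7]
2047 c [ 648.5 -136.1] [ 90.7 185.9] yaw -2.03 tray-frame foot [ -30.  -142.3] head [ 155. -143.]
1289 c [ 646.6 -133.7] [ 94.9 185.1] yaw -2.4 tray-frame foot [ -30.4 -141.7] head [ 154.6 -143.6]
1743 c [649.  10.] [ 95.7 185.7] yaw -2.36 tray-frame foot [-32.5   2. ] head [1.525e+02 1.000e-01]
2401 c [653.7 150.4] [ 93.9 185.9] yaw -1.62 tray-frame foot [-32.2 141.3] head [152.8 141.9]
```

View pics/top5.png

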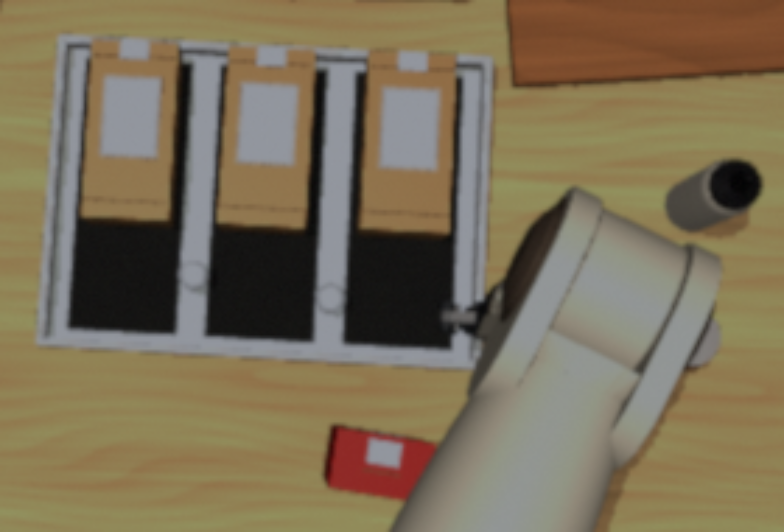

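The target carton (408,140) lies square, snug against the far rim, and 2 mm further in than its neighbours. The pots and neighbours haven't moved and the gripper is clear.

```bash
python3 -c "
from plant import order; print(order.hand_in())"
```

```text
the job is handed in; nothing more can be done
None
```

The carton now lies flat, window up and straight on the right-hand mat, with its end snug against the tray's far rim. I handed the job in about 15 s into the 42 s allowed.

I tipped it away from the robot with the fingertips near its top. Then I nudged its far end from the right to take out about 4° of skew, and pushed it along the mat with both fingertips. It was never pinched or lifted.

My last checks, before handing in:

- **Far end:** it measured 154.6 to 155.0 mm in the tray frame, against the rim at 155 mm and the required 147 mm. My scale may read 1–2 mm high, which still leaves a wide margin.
- **Centring:** both ends were within about 3 mm of the mat's centre line, taken as tray y -144 mm (14 mm allowed). The skew was under 1°.
- **Other items:** the two lying cartons measured unchanged to within about 1 mm. In the pictures, the pots and squeeze bottle look unmoved. I did not measure the jam jar, spoon or red cartons at the end; the arm partly hid the jar and a red carton in the last picture, and the spoon was outside it.
- **Robot:** the gripper was well clear of everything.

The top and side views agreed to about 2 mm once the gripper was out of the way. During the pushes the gripper hid part of the carton and the two views disagreed, so I backed off and measured again before relying on them.

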